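Pack and wedge a dialyser block in its cradle

ROBOT

A 7-joint arm with a two-finger parallel gripper is mounted at the origin on a cart in front of the work surface, level with it; the furniture and walls round the work are solid. World frame = base frame: x ahead of the robot, y to its left, z up, the work surface at z = 0. Lengths are in m, angles in rad, forces in N, time in s.
With the tool pointing down it reaches from about 0.35 to 0.9 m from the base axis. Payload 8.1 kg.
Tool frame: the origin (TCP) lies on the centre line of the jaws, within the pads' length; the fingertips stand arm.tip_extent ahead of it and the grasp point (between the pads) lies 3 mm ahead of it (arm.tip_extent is the distance from the TCP to the fingertips, in m); y points along the fingers, z is the direction in which the jaws open and shut, and the axes are right-handed (so a half turn about y gives the same grasp; the last joint's range is limited). The gripper opens to 92 mm and grips with 3 to 60 N. Pads are 19 mm wide; open, the fingers measure 130 mm over their backs; the gripper's body (75 mm by 190 mm) begins 47 mm behind the grasp point.
Start: joints at [1.01, 0.434, 0.025, 1.573, -0.012, 1.134, -0.075], TCP at [0.276, -0.561, 0.249] pointing down, gripper open.
Joint ranges: [-2.62, 2.62], [-0.44, 2.09], [-1.27, 1.32], [0.08, 2.57], [-1.32, 4.46], [0.12, 2], [-2.74, 2.74]. Speed limits (rad/s): [2.22, 2.22, 3.01, 3.01, 3.14, 3.14, 3.14].

INTERFACE

Orientations are given as a rotation vector (axis times angle).
In Python, from cell import observe, get_image, sign_off, boxes_of, place_of, arm gives the robot as it stands.
- The arm moves only by the tool arm_command, never from a script. Its argument "plan" is a list of rows, each a list of 2 entries, a list of its own where there are three numbers: the shift along the tool's x, y, z in m, then the turn, a rotation vector about the tool's x, y, z in degrees. In form: [[[tx, ty, tz], [ax, ay, az]], ...]. A call has 1 to 5 rows; each row is the pose to reach, as a shift and turn from the pose commanded when the call began, along the tool's axes at that moment; what a row does not reach only later rows make up. A row lasts 1/10 s, in which the tool goes at most 50 mm and 8.59 degrees, less where a joint would pass 70% of its speed; a pose out of reach is approached as far as the arm can. A call with a gripper value outside its range is refused whole. "fingers" is the closure, from -1 (fully open) to 1 (shut), set as the call begins (left out, the last holds). The fingers move at their own pace and stop on an object; "squeeze" is the grip in N (left out, the last holds). Time passes only in rows, so rows that repeat a pose let the fingers close. It gives the time, the measured TCP pose, the force and the opening at its end, in the units of the state.
- observe(): the state, without advancing time (a new reading comes with each control period).
- get_image(name): name is "scene" or "top" or "wrist"; returns a dict with "color" (480x640x3 uint8, red, green, blue), "camera_matrix" (3x3 intrinsics, pixels), "distortion" ([k1, k2, p1, p2, k3] as OpenCV has them; the pictures are not rectified), "world_to_cam" (4x4, takes a point from world to camera coordinates); the wrist camera has in their place "mount" (4x4, takes a point from camera to tool coordinates, whose origin is the TCP and whose axes are the tool frame's). Camera axes: x right, y up, looking along -z (the intrinsics and any distortion apply to the point x, -y, -z); pixel columns grow to the right and rows downward; lengths in m; the calibration is good to about 2 mm. A picture is of the moment at which its call begins: read the wrist's pose just before it. There is no depth.
- sign_off(): hands the job in, once; it reports no verdict.
Trained networks look in a picture, given as the dict that the camera call returned (one of the last four; its "shot" number tells which), for a name from the list of things; names that differ only in an ending like _2 or _b are one class to them, and where a whole thing is asked for, a point or a joint stands for the part that bears it (a point fixed in the world has none). Each returns a list of dicts, best first, with "confidence" (0 to 1); they miss things now and then, are a little off and sometimes report something else, mostly with a low value. They report only what shows in the picture. A call takes as long as a camera call.
- boxes_of(picture, thing): "point" ([column, row] in pixels, amid what is visible of it).
- place_of(picture, thing): "point" ([column, row] in pixels: a listed point, or the origin of a listed thing).
The state is a dict: "clock": time; "joints": joint angles; "dq": joint speeds; "joint_efforts": joint torques, N m; "position": TCP position; "ee_rot": TCP orientation; "force": force on the tool from outside, world axes, zero at the start; "ft_torque": the same for the moment, N m; "width": opening from 0.0 (shut) to 1.0 (fully open).
Only numpy, scipy, OpenCV 4.12 (cv2) and the standard library are available. Lean on these libraries where they do the work, as an engineer would, in place of code of your own. Each camera call takes 0.05 s, during which the arm holds its last target.

TASK

The clear dialyser block sits loose in its bench cradle. Stand packing strips upright between the block and the blue sloping cheek, one or both as the gap needs (leave a strip that is not needed in the rack), then push the wedge down in front of them until it bites and the block is tight against the far fence. Finish while still holding the wedge and pressing it down, because it slides back out when let go; leave everything else on the bench alone.

Things in the scene. Friction and masses are not known exactly. Their poses are not given: they have to be found in the camera images.
- cradle: Aluminium cradle fixed to the bench: base plate 150 (x) x 280 (y) mm, 8 mm thick, whose top is the floor of the gap. Origin: underside of the plate, on the bench. Its x axis points across the cradle from the cheek to the fence (roughly away from the robot), y along the block, z up.
- fence_face (a point): Top edge, mid-length, of the inner face of the fixed fence at the far (+x) side of the cradle: 236 mm long, 40 mm above the plate; the face looks to the cradle's -x. This point is at cradle (50, 0, 48) mm; axes as the cradle's.
- cheek_toe (a point): Foot, mid-length, of the inner face of the fixed blue cheek (200 mm long, 47 mm high), on the plate; axes as the cradle's. The face leans to the cradle's -x, 3 mm per 10 mm of height, so the gap narrows downwards. Where the cheek stands along x differs. Gap at floor level with the block at the fence = (x from here to fence_face) - 42 mm, 14.5 to 27.5 mm: one strip up to about 20.5, both above.
- dialyser_mid (a point): Loose clear acrylic block, about 0.46 kg: 228 long x 42 wide x 47 mm high, on the plate along the cradle's y, 1 to 2.5 mm short of the fence at the start. Four chrome screws (25 mm across, to 68 mm above the plate) on its top centre line, 29 and 87 mm either side of the middle. This point: centre of the body, 23.5 mm above the plate; its own x runs along its length.
- strip_a_tab (a point): Orange strip, 60 g, upright in a rack slot: 140 long (y) x 8 thick (x) x 44 mm high; at its +y end an 8 mm thick, 24 mm long tab rises to 102 mm. This point: in the tab, 58 mm to +y of the strip's middle, 78 mm above its underside; grasp here across the 8 mm. In the gap: underside on the plate, y along the cradle's y, middle at the cradle's middle (tab between screws, clear of the wedge).
- strip_b_tab (a point): Green strip, as the orange one but mirrored: this point is in its tab, 58 mm to -y of the strip's middle, 78 mm above its underside. The grey rack's floor is 6 mm above the bench, its slot walls reach 24 mm above the bench; the strips' slots may be swapped.
- wedge_grip (a point): White slippery wedge, 80 g, upright in the rack: body 60 long (y) x 45 high, 14 mm thick at the underside, 27.5 at the top; +x face upright, -x face slopes like the cheek. Stem on top 28 (y) x 14 (x) mm, to 96 mm. This point: in the stem, 78 mm above the underside; upright face 13 mm to +x of it, lower edge of the slope 1 mm to -x. Grasp across the 14 mm (along x); axes as the body's.
- wedge: The same wedge; origin at the centre of its underside. It goes between cheek and nearest strip, y along the cradle's y, near the cradle's middle, upright face to the strip. With n strips it bites with its underside (14 mm - gap + n x 8 mm) / 0.3 above the plate; 2 to 36 mm is right. Pushing down with 8 N presses the stack with about 16 N; it does not lock by itself.
- cheek: The same cheek; origin at cheek_toe.
- strip_a: The orange strip; origin at the centre of its underside.
- strip_b: The green strip; origin at the centre of its underside.
- bottle_pp_1: Bystander, leave alone: capped reagent bottle, 106 to 131 mm high; origin at its underside.
- timer: Bystander, leave alone: small white bench timer, 58x66x20 mm; origin at its underside.

How it is judged:
On the way, in this order (a step that is already met when the one before it is completed fails the run):
1. a packing strip stands upright on the plate in the gap (((x of strip_a_tab in the frame of cradle between -0.03 and 0.012 m and y of strip_a_tab in the frame of cradle between -0.09 and 0.09 m and z of strip_a_tab in the frame of cradle between 0.08 and 0.092 m and angle between strip_a_tab's own z axis and vertical below 0.1 rad) or (x of strip_b_tab in the frame of cradle between -0.03 and 0.012 m and y of strip_b_tab in the frame of cradle between -0.09 and 0.09 m and z of strip_b_tab in the frame of cradle between 0.08 and 0.092 m and angle between strip_b_tab's own z axis and vertical below 0.1 rad))), for 0.2 s.
2. the wedge bites in front of the packing, pressed by the gripper (((x of strip_a_tab in the frame of cradle between -0.03 and 0.012 m and y of strip_a_tab in the frame of cradle between -0.09 and 0.09 m and z of strip_a_tab in the frame of cradle between 0.08 and 0.092 m and angle between strip_a_tab's own z axis and vertical below 0.1 rad) or (x of strip_b_tab in the frame of cradle between -0.03 and 0.012 m and y of strip_b_tab in the frame of cradle between -0.09 and 0.09 m and z of strip_b_tab in the frame of cradle between 0.08 and 0.092 m and angle between strip_b_tab's own z axis and vertical below 0.1 rad)) and x of wedge_grip in the frame of cradle between -0.045 and 0.012 m and y of wedge_grip in the frame of cradle between -0.03 and 0.03 m and z of wedge_grip in the frame of cradle between 0.088 and 0.126 m and angle between wedge_grip's own z axis and vertical below 0.12 rad and contact force between wedge and cheek above 5 N and (contact force between wedge and strip_a above 4 N or contact force between wedge and strip_b above 4 N) and contact force between the fingers and wedge above 2 N), for 0.2 s.
At the end, for the whole second after the job is handed in: One or both strips upright (0.1 rad) on the plate in the gap, a spare one within 20 mm of its rack place; wedge upright in the gap (0.12 rad), underside 2 to 40 mm up, at rest, fingers on it over 2 N, over 5 N on the cheek, over 4 N on a strip; block flat, within 1 mm of the fence (all of step 2 and ((x of strip_a_tab in the frame of cradle between -0.03 and 0.012 m and y of strip_a_tab in the frame of cradle between -0.09 and 0.09 m and z of strip_a_tab in the frame of cradle between 0.08 and 0.092 m and angle between strip_a_tab's own z axis and vertical below 0.1 rad) or (distance of strip_a_tab from where it was at the start of the episode below 0.02 m and angle between strip_a_tab's own z axis and vertical below 0.15 rad)) and ((x of strip_b_tab in the frame of cradle between -0.03 and 0.012 m and y of strip_b_tab in the frame of cradle between -0.09 and 0.09 m and z of strip_b_tab in the frame of cradle between 0.08 and 0.092 m and angle between strip_b_tab's own z axis and vertical below 0.1 rad) or (distance of strip_b_tab from where it was at the start of the episode below 0.02 m and angle between strip_b_tab's own z axis and vertical below 0.15 rad)) and x of dialyser_mid in the frame of cradle between 0.028 and 0.031 m and y of dialyser_mid in the frame of cradle between -0.02 and 0.02 m and z of dialyser_mid in the frame of cradle below 0.0345 m and angle between dialyser_mid's own z axis and vertical below 0.03 rad and linear speed of wedge below 0.01 m/s); the arm keeps its last pose, push and grip.
It fails at once if a bystander is pushed more than 20 mm away (distance of any of bottle_pp_1, timer from where it was at the start of the episode above 0.02 m).
It fails at once if the dialyser block is lifted or tipped (z of dialyser_mid in the frame of cradle above 0.045 m or angle between dialyser_mid's own z axis and vertical above 0.2 rad).
It also fails if it takes over 72 s, if anything falls off the work surface, if the arm or the gripper's body presses on something with over 40 N, if the wrist force passes 120 N, or if a joint passes its speed limit or range.

## Working session

There is one attempt and no reset: what is moved stays moved. The work goes in short steps, Python scripts to look and compute and a tool call to move; the robot and the scene stay as the last step left them, time stands still between calls to the robot, and variables do not carry over. Pictures are saved under pics/ and viewed, and the job is handed in when it is done.

Besides the shell and the picture viewer there is one more tool, called after "Call:" in YAML: its name, and indented under it one key for each argument. arm_command: Moves the arm, as the interface text tells. Its arguments: {"type":"object","properties":{"plan":{"type":"array","items":{"type":"array"}},"fingers":{"type":"number"},"squeeze":{"type":"number"}},"required":["plan"]}

```bash
ls; mkdir -p pics; python3 - <<'E'
from cell import observe, get_image, arm
import cv2
print(observe()); print(arm, getattr(arm,'tip_extent',None))
for n in ["scene","top","wrist"]:
    p=get_image(n); cv2.imwrite(f"pics/{n}0.png",p["color"][:,:,::-1]); print({k:v for k,v in p.items() if k!="color"})
E
```

```text
pics
{'clock': 0.0, 'joints': array([ 1.01038356,  0.43523059,  0.0249373 ,  1.5741217 , -0.01160705,
        1.13394049, -0.07507584]), 'dq': array([-0.00146841, -0.00043917,  0.00024846, -0.00175904, -0.0009929 ,
        0.00076338, -0.0006206 ]), 'joint_efforts': array([-1.30290409e-03, -6.67841506e+01,  9.84525606e-01, -3.14464831e+01,
       -6.05390710e-02,  4.27536992e-02,  2.33975970e-04]), 'position': array([ 0.27600489, -0.56022811,  0.24793026]), 'ee_rot': array([-0.45879905,  1.9687157 , -1.96572044]), 'force': array([ 0.23407667, -0.27083904, -0.00835072]), 'ft_torque': array([0.01961833, 0.00370132, 0.0396939 ]), 'width': 1.0011624385647835}
<Robot object at 0x7f6685ffba10> 0.022
{'camera_matrix': array([[503.82484708,   0.        , 310.9691287 ],
       [  0.        , 503.82484708, 245.37706239],
       [  0.        ,   0.        ,   1.        ]]), 'distortion': array([-0.08616951,  0.        ,  0.        ,  0.        ,  0.        ]), 'world_to_cam': array([[-0.74525287, -0.66650615,  0.01917556,  0.42352422],
       [ 0.45278943, -0.48475627,  0.74832687, -0.3290
[... 598 characters left out ...]
3],
       [ 0.        ,  0.        ,  0.        ,  1.        ]]), 'shot': 2}
{'camera_matrix': array([[431.58935815,   0.        , 320.77736744],
       [  0.        , 431.58935815, 239.01270607],
       [  0.        ,   0.        ,   1.        ]]), 'distortion': array([-0.06902737,  0.        ,  0.        ,  0.        ,  0.        ]), 'mount': array([[ 5.34171760e-04, -9.65833616e-01, -2.59162382e-01,
        -7.00508926e-02],
       [ 4.85027465e-04,  2.59162639e-01, -9.65833573e-01,
        -1.34932244e-01],
       [ 9.99999740e-01,  3.90220146e-04,  6.06893194e-04,
         3.52354659e-04],
       [ 0.00000000e+00,  0.00000000e+00,  0.00000000e+00,
         1.00000000e+00]]), 'shot': 3}
```

View pics/scene0.png

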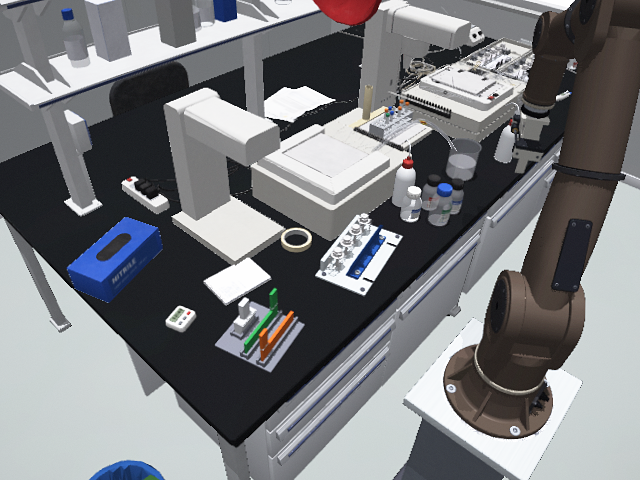

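View pics/top0.png

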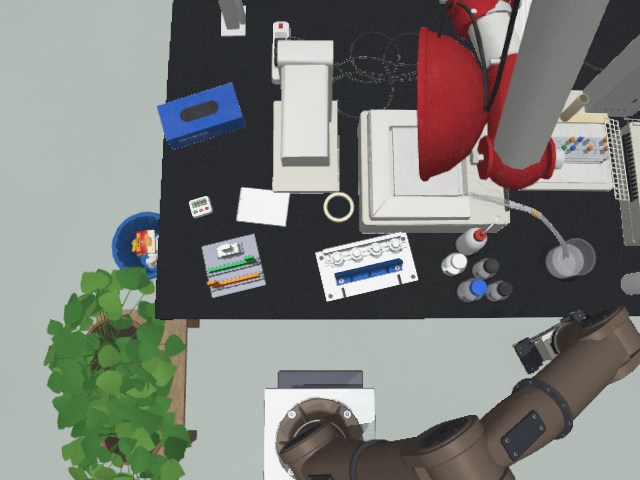

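The scene view shows the cradle near (360,250) and the rack near (260,335). In the top view they are at about (367,265) and (233,265), both turned slightly.

```bash
cat > h.py <<'E'
import numpy as np, cv2
from scipy.spatial.transform import Rotation as R
from scipy.optimize import least_squares
from cell import observe, get_image, boxes_of, place_of
def T_tool(s):
    T=np.eye(4); T[:3,:3]=R.from_rotvec(s["ee_rot"]).as_matrix(); T[:3,3]=s["position"]; return T
def shot(name, save=None):
    s=observe(); p=get_image(name)
    if "mount" in p: p["c2w"]=T_tool(s)@p["mount"]
    else: p["c2w"]=np.linalg.inv(p["world_to_cam"])
    p["name"]=name
    if save: cv2.imwrite(save,p["color"][:,:,::-1])
    return p
def ray(p,uv):
    n=cv2.undistortPoints(np.array([[uv]],float),p["camera_matrix"],p["distortion"])[0,0]
    d=p["c2w"][:3,:3]@np.array([n[0],-n[1],-1.0]); return p["c2w"][:3,3],d/np.linalg.norm(d)
def onz(p,uv,z):
    o,d=ray(p,uv); return o+d*(z-o[2])/d[2]
def proj(p,X):
    X=np.atleast_2d(X); w=np.linalg.inv(p["c2w"]); c=X@w[:3,:3].T+w[:3,3]
    c=c*[1,-1,-1]; return cv2.projectPoints(c,np.zeros(3),np.zeros(3),p["camera_matrix"],p["distortion"])[0][:,0]
def tri(rs):
    A=np.zeros((3,3));b=np.zeros(3)
    for o,d in rs:
        P=np.eye(3)-np.outer(d,d);A+=P;b+=P@o
    X=np.linalg.solve(A,b); return X,[np.linalg.norm((np.eye(3)-np.outer(d,d))@(X-o)) for o,d in rs]
E
python3 - <<'E'
from h import *
ps=[shot("scene"),shot("top")]
H=dict(cradle=0,fence_face=.048,cheek_toe=.008,dialyser_mid=.0315,strip_a_tab=.084,strip_b_tab=.084,wedge_grip=.084,wedge=.006,strip_a=.006,strip_b=.006,bottle_pp_1=0,timer=0)
for n,z in H.items():
    for p in ps:
        r=place_of(p,n)
        print(n,p["name"],[(np.round(q["point"],1).tolist(),round(q["confidence"],2),onz(p,q["point"],z).round(3).tolist()) for q in r[:3]])
E
```

```text
cradle scene [([360.4, 255.2], 0.66, [0.507, -0.147, 0.0]), ([411.7, 217.0], 0.5, [0.496, -0.402, -0.0])]
cradle top [([364.6, 261.4], 0.59, [0.523, -0.137, 0.0])]
fence_face scene [([344.7, 236.1], 0.75, [0.561, -0.136, 0.048]), ([362.4, 253.5], 0.5, [0.478, -0.112, 0.048])]
fence_face top [([362.2, 243.2], 0.71, [0.569, -0.127, 0.048])]
cheek_toe scene [([362.1, 255.1], 0.88, [0.498, -0.143, 0.008])]
cheek_toe top [([365.9, 264.5], 0.9, [0.512, -0.14, 0.008]), ([451.7, 265.3], 0.58, [0.508, -0.396, 0.008])]
dialyser_mid scene [([348.3, 239.6], 0.86, [0.555, -0.147, 0.031])]
dialyser_mid top [([235.1, 281.6], 0.71, [0.46, 0.245, 0.032]), ([366.3, 253.5], 0.56, [0.541, -0.14, 0.032])]
strip_a_tab scene [([262.9, 339.1], 0.69, [0.446, 0.301, 0.084])]
strip_a_tab top [([209.5, 281.4], 0.76, [0.454, 0.309, 0.084])]
strip_b_tab scene [([275.5, 299.8], 0.55, [0.509, 0.197, 0.084])]
strip_b_tab top [([249.1, 259.5], 0.74, [0.517, 0.198, 0.084]), ([364.6, 251.2], 0.33, [0.539, -0.131, 0.084]), ([200.5, 209.3], 0.16, [0.665, 0.342, 0.084])]
wedge_grip scene [([242.4, 307.8], 0.62, [0.548, 0.
[... 260 characters left out ...]
61.5, 335.2], 0.72, [0.503, 0.255, 0.006]), ([359.4, 256.1], 0.48, [0.503, -0.136, 0.006])]
strip_a top [([236.0, 283.0], 0.71, [0.459, 0.246, 0.006]), ([235.0, 266.6], 0.49, [0.508, 0.25, 0.006])]
strip_b scene [([280.4, 341.5], 0.97, [0.456, 0.237, 0.006]), ([261.5, 335.2], 0.72, [0.503, 0.255, 0.006]), ([359.4, 256.1], 0.48, [0.503, -0.136, 0.006])]
strip_b top [([236.0, 283.0], 0.71, [0.459, 0.246, 0.006]), ([235.0, 266.6], 0.49, [0.508, 0.25, 0.006])]
bottle_pp_1 scene [([409.1, 215.5], 0.78, [0.507, -0.403, 0.0])]
bottle_pp_1 top [([365.6, 266.3], 0.4, [0.508, -0.14, 0.0])]
timer scene [([181.9, 321.6], 0.92, [0.685, 0.359, 0.0])]
timer top [([201.7, 210.1], 0.88, [0.684, 0.358, 0.0])]
```

```bash
cat >> h.py <<'E'
def Rtool(yaw, zdir=+1):
    # tool y down; tool z along +-x of a frame rotated by yaw
    z=zdir*np.array([np.cos(yaw),np.sin(yaw),0]); y=np.array([0,0,-1.]); x=np.cross(y,z)
    return np.c_[x,y,z]
def move(pos,Rm):
    s=observe(); T=T_tool(s)
    sh=T[:3,:3].T@(np.array(pos)-T[:3,3]); rv=R.from_matrix(T[:3,:3].T@Rm).as_rotvec(degrees=True)
    print("shift",sh.round(4).tolist(),"turn",rv.round(2).tolist(),"| n",np.linalg.norm(sh).round(3),np.linalg.norm(rv).round(1),"force",s["force"].round(1),"w",round(s["width"],3),"t",round(s["clock"],2))
E
python3 - <<'E'
from h import *
s=observe();print(T_tool(s).round(3))
for zd in (1,-1): move([0.42,-0.14,0.28],Rtool(0.2,zd))
E
```

```text
[[-0.897 -0.     0.442  0.276]
 [-0.442 -0.    -0.897 -0.561]
 [ 0.    -1.     0.     0.249]
 [ 0.     0.     0.     1.   ]]
shift [-0.3149, -0.0313, -0.3138] turn [-0.0, -75.24, 0.0] | n 0.446 75.2 force [ 1.3 -0.1 -1. ] w 1.001 t 1.45
shift [-0.3149, -0.0313, -0.3138] turn [-0.0, 104.76, -0.0] | n 0.446 104.8 force [ 1.3 -0.1 -1. ] w 1.001 t 1.45
```

```bash
python3 - <<'E'
from h import *
move([0.515,-0.12,0.25],Rtool(0.19,1))
E
```

```text
shift [-0.409, -0.0013, -0.2898] turn [-0.0, -74.66, 0.0] | n 0.501 74.7 force [ 1.3 -0.1 -1. ] w 1.001 t 1.45
```

Call:
arm_command:
  plan:
    - [[-0.05,-0.03,-0.03],[0,-8,0]]
    - [[-0.09,-0.03,-0.06],[0,-16,0]]
    - [[-0.13,-0.03,-0.09],[0,-24,0]]
    - [[-0.17,-0.02,-0.12],[0,-32,0]]
    - [[-0.21,-0.01,-0.15],[0,-40,0]]
  fingers: -1

```text
clock: 1.95
position: [0.3922, -0.3455, 0.2622]
ee_rot: [-0.986, 1.502, -1.506]
force: [1.2, 0.1, -0.9]
width: 1.001
```

```bash
python3 - <<'E'
from h import *
move([0.515,-0.12,0.25],Rtool(0.19,1))
E
```

```text
shift [-0.2558, 0.0121, 0.0229] turn [-0.09, -34.33, 0.07] | n 0.257 34.3 force [ 1.2  0.1 -0.9] w 1.001 t 1.95
```

Call:
arm_command:
  plan:
    - [[-0.05,0.0,0.005],[0,-8,0]]
    - [[-0.1,0.0,0.01],[0,-16,0]]
    - [[-0.15,0.0,0.015],[0,-24,0]]
    - [[-0.2,0.006,0.02],[0,-32,0]]
    - [[-0.245,0.012,0.023],[0,-34.3,0]]

```text
clock: 2.45
position: [0.5122, -0.1302, 0.25]
ee_rot: [-1.292, 1.068, -1.07]
force: [0.7, -1.0, -0.6]
width: 1.001
```

Call:
arm_command:
  plan:
    - [[-0.01,0.0,0.0],[0,0,0]]
    - [[-0.01,0.0,0.0],[0,0,0]]

```text
clock: 2.65
position: [0.5093, -0.1203, 0.2496]
ee_rot: [-1.292, 1.071, -1.069]
force: [0.3, -0.8, -0.2]
width: 1.001
```

```bash
python3 - <<'E'
from h import *
p=shot("wrist","pics/w1.png")
s=observe();print(s["position"],s["joints"].round(2))
H=dict(cradle=0,fence_face=.048,cheek_toe=.008,dialyser_mid=.0315)
for n,z in H.items():
        r=place_of(p,n)
        print(n,[(np.round(q["point"],1).tolist(),round(q["confidence"],2),onz(p,q["point"],z).round(4).tolist()) for q in r[:3]])
E
```

```text
[ 0.50900554 -0.12251156  0.24965279] [ 0.47  0.31 -0.43  1.79  0.15  1.08  0.17]
cradle [([317.6, 227.0], 0.61, [0.511, -0.1424, 0.0])]
fence_face [([387.7, 233.4], 0.72, [0.5657, -0.1258, 0.048]), ([351.7, 237.7], 0.58, [0.5379, -0.1347, 0.048])]
cheek_toe [([313.0, 228.7], 0.86, [0.5069, -0.1428, 0.008]), ([384.2, 235.9], 0.37, [0.5713, -0.1375, 0.008])]
dialyser_mid [([353.7, 237.6], 0.79, [0.5416, -0.1384, 0.0315])]
```

View pics/w1.png

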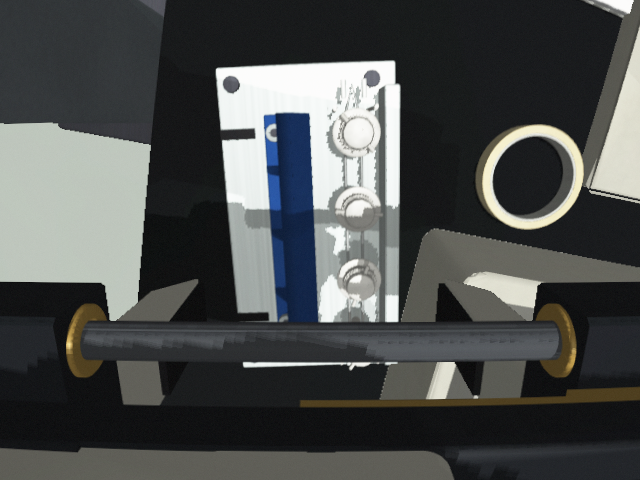

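The wrist view shows the blue cheek (dark sloping face, toe line about col 308–318), the block with its screws, and the fence at col 385–400. The gripper bar hides the lower end, so I'll shift toward −y for a full view.

Call:
arm_command:
  plan:
    - [[0.045,0.0,0.0],[0,0,0]]
    - [[0.055,0.0,0.0],[0,0,0]]
    - [[0.055,0.0,0.0],[0,0,0]]
    - [[0.055,0.0,0.0],[0,0,0]]

```text
clock: 3.3
position: [0.519, -0.1765, 0.2496]
ee_rot: [-1.29, 1.074, -1.073]
force: [-0.1, 0.5, 0.3]
width: 0.998
```

```bash
python3 - <<'E'
from h import *
import pickle
p=shot("wrist","pics/w2.png"); pickle.dump(p,open("w2.pkl","wb"))
s=observe();print(s["position"],s["joints"].round(2))
H=dict(cradle=0,fence_face=.048,cheek_toe=.008,dialyser_mid=.0315)
for n,z in H.items():
        r=place_of(p,n)
        print(n,[(np.round(q["point"],1).tolist(),round(q["confidence"],2),onz(p,q["point"],z).round(4).tolist()) for q in r[:3]])
im=p["color"][:,:,::-1][0:330,180:420]
cv2.imwrite("pics/w2c.png",cv2.resize(im,None,fx=1.8*1.0,fy=1.8,interpolation=cv2.INTER_CUBIC))
E
```

```text
[ 0.51910637 -0.1757772   0.24970682] [ 0.54  0.34 -0.41  1.73  0.15  1.09  0.27]
cradle [([323.2, 161.7], 0.57, [0.5148, -0.1396, 0.0])]
fence_face [([390.3, 165.1], 0.82, [0.5654, -0.1288, 0.048])]
cheek_toe [([317.0, 161.8], 0.93, [0.5094, -0.14, 0.008])]
dialyser_mid [([357.7, 170.2], 0.79, [0.543, -0.1387, 0.0315])]
```

View pics/w2c.png

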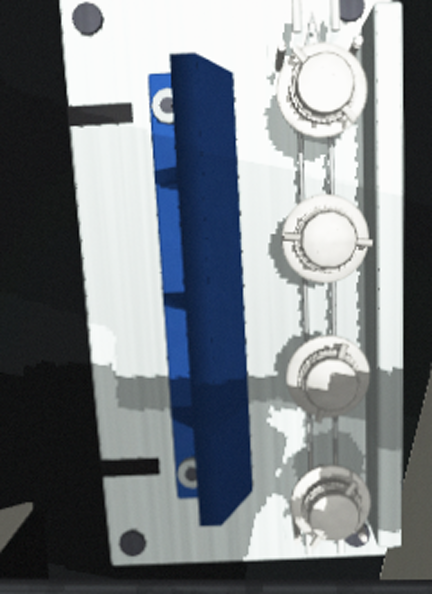

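```bash
python3 - <<'E'
from h import *
import pickle
p=pickle.load(open("w2.pkl","rb"))
im=p["color"][:,:,::-1]
a=cv2.resize(im[0:110,290:420],None,fx=6,fy=5.4,interpolation=cv2.INTER_CUBIC)
b=cv2.resize(im[215:325,290:420],None,fx=6,fy=5.4,interpolation=cv2.INTER_CUBIC)
cv2.imwrite("pics/w2a.png",a);cv2.imwrite("pics/w2b.png",b)
E
```

```text
(no output)
```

View pics/w2a.png

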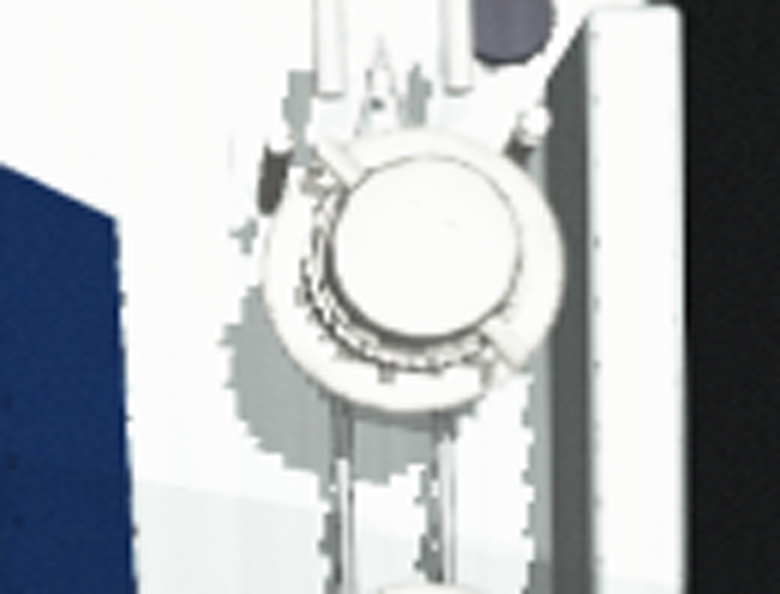

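View pics/w2b.png

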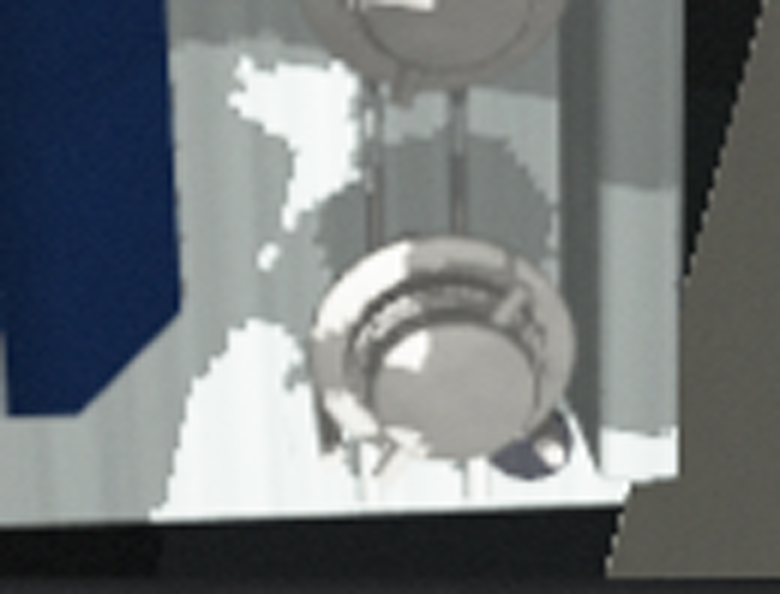

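```bash
python3 - <<'E'
from h import *
import pickle
p=pickle.load(open("w2.pkl","rb"))
f1=onz(p,(388,1.8),.048);f2=onz(p,(390.5,303.5),.048);t1=onz(p,(309.3,40.4),.008);t2=onz(p,(320,272.8),.008)
pl=onz(p,(242.8,313.9),.008);
for a,b in ((f1,f2),(t1,t2)): 
    d=a-b; print(a.round(4),b.round(4),"len",np.linalg.norm(d).round(4),"yaw",np.degrees(np.arctan2(-d[0],d[1])).round(2),"mid",((a+b)/2).round(4))
d=(f1-f2)+(t1-t2); yaw=np.arctan2(-d[0],d[1]); ex=np.array([np.cos(yaw),np.sin(yaw),0]);ey=np.array([-ex[1],ex[0],0])
C=(f1+f2)/2-.05*ex; C[2]=0
print("yaw",yaw,"C",C.round(4))
for n,X in dict(tm=(t1+t2)/2,t1=t1,t2=t2,pl=pl).items(): print(n,((X-C)@ex).round(4),((X-C)@ey).round(4))
tm=(t1+t2)/2;g=((f1+f2)/2-tm)@ex-.042;print("gap",g.round(4))
# screws tops, z=.076
for uv in [(290+428/6,245/5.4),(290+450/6,215+390/5.4)]:
    X=onz(p,uv,.076);print("screw",((X-C)@ex).round(4),((X-C)@ey).round(4))
E
```

```text
[ 0.5388 -0.0145  0.048 ] [ 0.5912 -0.2415  0.048 ] len 0.233 yaw 13.0 mid [ 0.565 -0.128  0.048]
[ 0.4856 -0.0442  0.008 ] [ 0.5302 -0.2392  0.008 ] len 0.2 yaw 12.89 mid [ 0.5079 -0.1417  0.008 ]
yaw 0.22597669215943483 C [ 0.5162 -0.1392  0.    ]
tm -0.0087 -0.0005
t1 -0.0086 0.0995
t2 -0.0088 -0.1005
pl -0.084 -0.1387
gap 0.0167
screw 0.0272 0.0827
screw 0.0262 -0.0897
```

```bash
python3 - <<'E'
from h import *
a=shot("scene","pics/s1.png");b=shot("top")
cv2.imwrite("pics/s1c.png",cv2.resize(a["color"][100:380,150:430][:,:,::-1],None,fx=2.1,fy=2.1,interpolation=cv2.INTER_CUBIC))
cv2.imwrite("pics/t1c.png",cv2.resize(b["color"][120:320,180:530][:,:,::-1],None,fx=2.2,fy=2.2,interpolation=cv2.INTER_CUBIC))
print(tri([ray(a,(338,205)),ray(b,(360,228))]))
E
```

```text
(array([ 0.58510782, -0.11644982,  0.15997163]), [np.float64(0.006066800275086715), np.float64(0.006066800275086615)])
```

View pics/s1c.png

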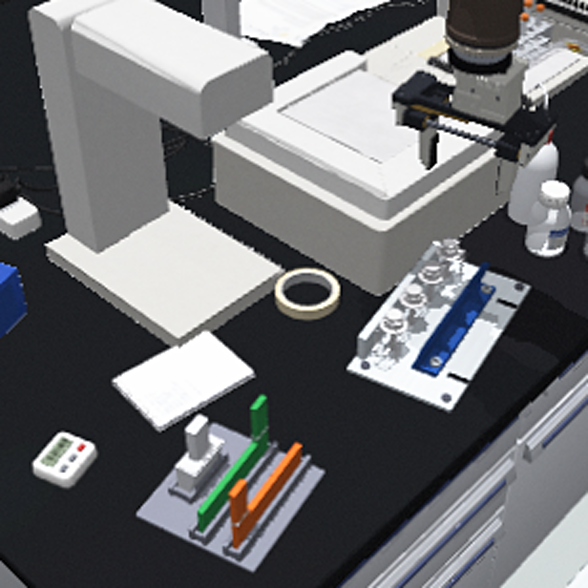

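View pics/t1c.png

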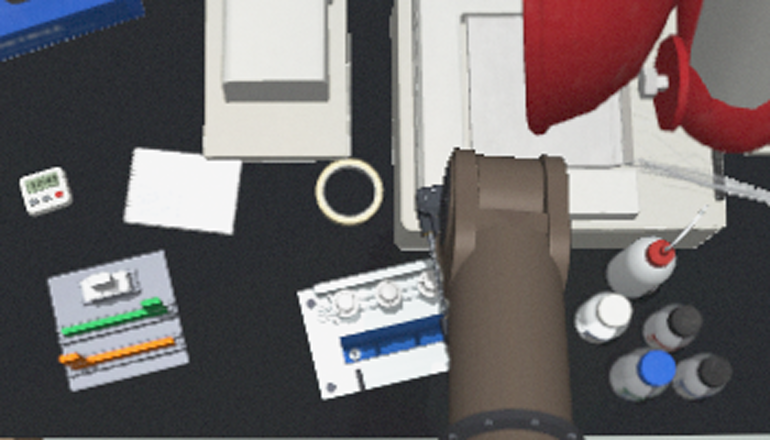

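```bash
python3 - <<'E'
from h import *
a=shot("scene");b=shot("top")
B=onz(a,(333.5,238.5),0);print("bottom corner",B)
for z in (0.06,.08,.1,.12): print(z,proj(a,[B[0],B[1],z]).round(1),onz(b,(359.5,228),z).round(3))
B2=onz(a,(150+500/2.1,100+210/2.1),0);print(B2)
print("front edge top",onz(b,(500,232),.08))
for n in("strip_a_tab","strip_b_tab","wedge_grip"):
    pass
o,_=ray(a,(320,240));print("cam",o)
E
```

```text
bottom corner [ 0.6115672 -0.1501833  0.       ]
0.06 [[334.5 223. ]] [ 0.612 -0.119  0.06 ]
0.08 [[334.8 217.7]] [ 0.608 -0.118  0.08 ]
0.1 [[335.2 212.2]] [ 0.603 -0.116  0.1  ]
0.12 [[335.5 206.7]] [ 0.599 -0.115  0.12 ]
[ 0.60456523 -0.42497104  0.        ]
front edge top [ 0.59440933 -0.52502196  0.08      ]
cam [-0.08974261  0.76423917  0.9890169 ]
```

```bash
python3 - <<'E'
from h import *
move([0.495,0.195,0.25],Rtool(0.17,1))
E
```

```text
shift [-0.3693, -0.0003, 0.0441] turn [-0.01, 0.82, 0.0] | n 0.372 0.8 force [0.1 0.  0.2] w 1.004 t 3.75
```

Call:
arm_command:
  plan:
    - [[-0.05,0,0.006],[0,0.8,0]]
    - [[-0.1,0,0.012],[0,0.8,0]]
    - [[-0.15,0,0.018],[0,0.8,0]]
    - [[-0.2,0,0.024],[0,0.8,0]]
    - [[-0.25,0,0.03],[0,0.8,0]]

```text
clock: 4.25
position: [0.5028, 0.0749, 0.2499]
ee_rot: [-1.284, 1.083, -1.084]
force: [0.5, 0.4, -0.0]
width: 1.001
```

Call:
arm_command:
  plan:
    - [[-0.05,0,0.006],[0,0,0]]
    - [[-0.1,0,0.012],[0,0,0]]
    - [[-0.12,0,0.014],[0,0,0]]
    - [[-0.12,0,0.014],[0,0,0]]
    - [[-0.12,0,0.014],[0,0,0]]

```text
clock: 4.75
position: [0.4967, 0.1936, 0.2495]
ee_rot: [-1.286, 1.082, -1.083]
force: [0.1, -0.1, -0.6]
width: 1.0
```

```bash
python3 - <<'E'
from h import *
import pickle
p=shot("wrist","pics/w3.png"); pickle.dump(p,open("w3.pkl","wb"))
s=observe();print(s["position"],s["joints"].round(2),s["force"].round(2))
H=dict(strip_a_tab=.084,strip_b_tab=.084,wedge_grip=.084,strip_a=.006,strip_b=.006,wedge=.006)
for n,z in H.items():
        r=place_of(p,n)
        print(n,[(np.round(q["point"],1).tolist(),round(q["confidence"],2),onz(p,q["point"],z).round(4).tolist()) for q in r[:3]])
E
```

```text
[0.49694562 0.19258182 0.24943221] [-0.05  0.34 -0.55  1.76  0.2   1.09 -0.5 ] [ 0.18 -1.54  0.1 ]
strip_a_tab [([274.1, 56.2], 0.57, [0.4479, 0.2997, 0.084])]
strip_b_tab [([353.2, 227.1], 0.67, [0.5204, 0.1953, 0.084])]
wedge_grip [([417.5, 134.7], 0.7, [0.5515, 0.2664, 0.084])]
strip_a [([291.8, 142.1], 0.6, [0.4634, 0.2428, 0.006])]
strip_b [([291.8, 142.1], 0.6, [0.4634, 0.2428, 0.006])]
wedge [([403.9, 130.4], 0.87, [0.5563, 0.269, 0.006])]
```

View pics/w3.png

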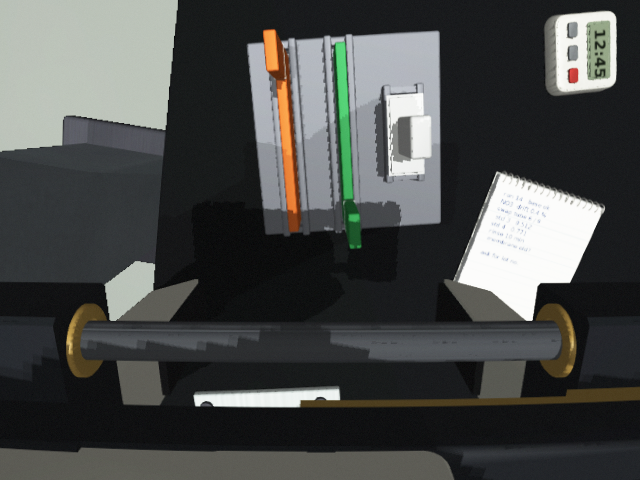

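Orange's tab is at about (274,50), green's tab at (353,225), and the wedge stem at (417,137). I'll zoom in for edges.

```bash
python3 - <<'E'
from h import *
import pickle
p=pickle.load(open("w3.pkl","rb"))
im=p["color"][:,:,::-1]
cv2.imwrite("pics/w3a.png",cv2.resize(im[20:250,240:450],None,fx=3.6,fy=2.6,interpolation=cv2.INTER_CUBIC))
E
```

```text
(no output)
```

View pics/w3a.png

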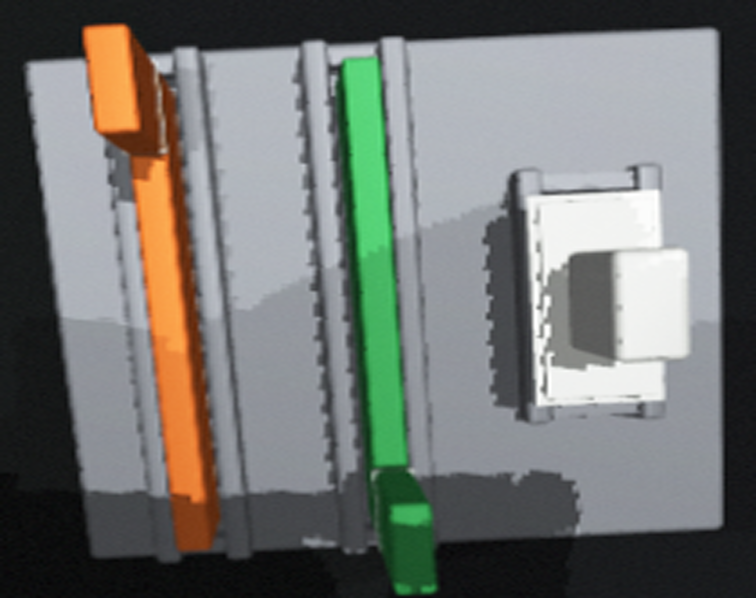

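```bash
python3 - <<'E'
from h import *
import pickle
p=pickle.load(open("w3.pkl","rb"))
f=lambda x,y:(240+x/3.6,20+y/2.6)
def q(n,pts,z):
    X=np.array([onz(p,f(*t),z) for t in pts]);print(n,X.round(4).tolist(),"c",X.mean(0).round(4),"sides",np.linalg.norm(np.roll(X,-1,0)-X,axis=1).round(4));return X
T=q("tab",[(84,28),(128,25),(139,130),(96,133)],.108)
e=q("end",[(174,548),(210,548)],.05)
S=q("stem",[(615,250),(688,250),(688,357),(617,360)],.102)
B=q("body",[(538,193),(662,190),(665,402),(545,405)],.051)
l=q("left",[(135,155),(174,548)],.05);d=l[0]-l[1];print("yaw strip",np.arctan2(-d[0],d[1]))
d=e.mean(0)-T.mean(0);L=np.linalg.norm(d[:2]);print("tab->end",L,"expect .128; yaw",np.arctan2(d[0],-d[1]))
for X in(S,B):
    d=X[0]+X[1]-X[2]-X[3];print("yaw w",np.arctan2(-d[0],d[1]))
rk=[f(25,63),f(92,557),f(722,527),f(717,30)];X=q("rack",[(25,63),(92,557),(722,527),(717,30)],.006)
d=X[0]-X[1]+X[3]-X[2];print("yaw rack",np.arctan2(-d[0],d[1]));d=X[2]-X[1]+X[3]-X[0];print(np.arctan2(d[1],d[0]))
E
```

```text
tab [[0.4424, 0.31, 0.108], [0.4495, 0.3118, 0.108], [0.4548, 0.2893, 0.108], [0.4477, 0.2874, 0.108]] c [0.4486 0.2996 0.108 ] sides [0.0073 0.0232 0.0073 0.0232]
end [[0.4739, 0.176, 0.05], [0.4817, 0.1774, 0.05]] c [0.4778 0.1767 0.05  ] sides [0.008 0.008]
stem [[0.5408, 0.2767, 0.102], [0.5536, 0.279, 0.102], [0.5595, 0.2537, 0.102], [0.547, 0.2507, 0.102]] c [0.5502 0.265  0.102 ] sides [0.013  0.026  0.0129 0.0267]
body [[0.5318, 0.2919, 0.051], [0.5569, 0.2973, 0.051], [0.571, 0.2384, 0.051], [0.5457, 0.233, 0.051]] c [0.5513 0.2652 0.051 ] sides [0.0256 0.0606 0.0259 0.0605]
left [[0.4485, 0.2881, 0.05], [0.4739, 0.176, 0.05]] c [0.4612 0.2321 0.05  ] sides [0.1149 0.1149]
yaw strip 0.22234801807098198
tab->end 0.12635729895489126 expect .128; yaw 0.23337092220383088
yaw w 0.22963769379050653
yaw w 0.23293218326824783
rack [[0.4146, 0.3151, 0.006], [0.4525, 0.158, 0.006], [0.6066, 0.1954, 0.006], [0.5684, 0.3521, 0.006]] c [0.5105 0.2552 0.006 ] sides [0.1616 0.1586 0.1613 0.1581]
yaw rack 0.23777381075902795
0.23727217966408298
```

```bash
python3 - <<'E'
from h import *
move([0.449,0.2995,0.150],Rtool(0.23,1))
move([0.449,0.2995,0.089],Rtool(0.23,1))
E
```

```text
shift [-0.1133, 0.0996, -0.0295] turn [-0.0, -3.54, 0.02] | n 0.154 3.5 force [ 0.5  0.7 -1.1] w 1.001 t 5.1
shift [-0.1134, 0.1606, -0.0295] turn [-0.0, -3.54, 0.02] | n 0.199 3.5 force [ 0.5  0.7 -1.1] w 1.001 t 5.1
```

Call:
arm_command:
  plan:
    - [[-0.04,0.02,-0.01],[0,-3.5,0]]
    - [[-0.08,0.05,-0.02],[0,-3.5,0]]
    - [[-0.113,0.085,-0.0295],[0,-3.5,0]]
    - [[-0.113,0.1,-0.0295],[0,-3.5,0]]
    - [[-0.113,0.1,-0.0295],[0,-3.5,0]]
  fingers: 0.0
  squeeze: 25

```text
clock: 5.6
position: [0.4471, 0.2996, 0.1475]
ee_rot: [-1.315, 1.038, -1.036]
force: [-0.6, -0.9, -1.2]
width: 0.61
```

```bash
python3 - <<'E'
from h import *
p=shot("wrist","pics/w4.png")
move([0.449,0.2995,0.089],Rtool(0.23,1))
E
```

```text
shift [-0.0001, 0.06, 0.0008] turn [0.11, 0.05, 0.06] | n 0.06 0.1 force [ 1.2 -0.2  0.5] w 0.569 t 5.65
```

View pics/w4.png

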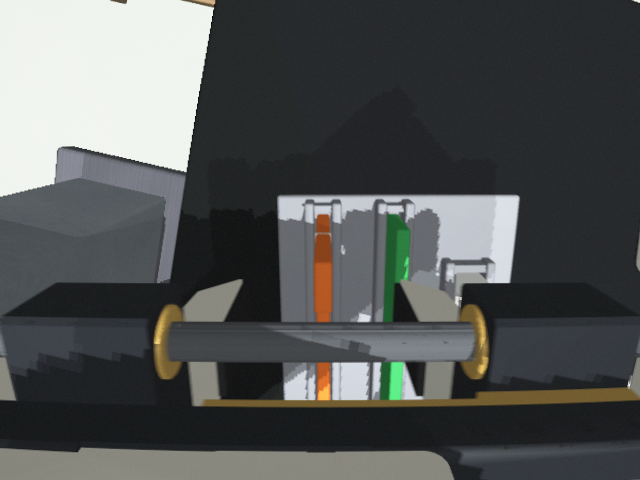

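Orange (col 322) sits midway between the jaws (243 to 400). Descend and grip.

Call:
arm_command:
  plan:
    - [[0,0.03,0.0005],[0,0,0]]
    - [[0,0.06,0.0005],[0,0,0]]
    - [[0,0.06,0.0005],[0,0,0]]
    - [[0,0.06,0.0005],[0,0,0]]

```text
clock: 6.05
position: [0.4501, 0.2997, 0.0909]
ee_rot: [-1.308, 1.038, -1.039]
force: [0.3, 0.0, 0.1]
width: 0.495
```

Call:
arm_command:
  plan:
    - [[0,0,0],[0,0,0]]
    - [[0,0,0],[0,0,0]]
    - [[0,0,0],[0,0,0]]
    - [[0,0,0],[0,0,0]]
    - [[0,0,0],[0,0,0]]
  fingers: 1
  squeeze: 25

```text
clock: 6.55
position: [0.4492, 0.3002, 0.0899]
ee_rot: [-1.309, 1.037, -1.038]
force: [-0.7, -0.2, -0.4]
width: 0.113
```

Call:
arm_command:
  plan:
    - [[0,0,0],[0,0,0]]
    - [[0,0,0],[0,0,0]]
    - [[0,0,0],[0,0,0]]

```text
clock: 6.85
position: [0.449, 0.3002, 0.0898]
ee_rot: [-1.31, 1.037, -1.038]
force: [-1.7, -1.6, 5.1]
width: 0.083
```

Call:
arm_command:
  plan:
    - [[0,-0.02,0],[0,0,0]]
    - [[0,-0.05,0],[0,0,0]]
    - [[0,-0.08,0],[0,0,0]]
    - [[0,-0.12,0],[0,0,0]]
    - [[0,-0.12,0],[0,0,0]]

```text
clock: 7.35
position: [0.451, 0.3023, 0.2144]
ee_rot: [-1.302, 1.035, -1.038]
force: [1.5, 0.1, -0.8]
width: 0.088
```

```bash
python3 - <<'E'
from h import *
p=shot("wrist","pics/w5.png"); shot("scene","pics/s5.png")
move([0.5027,-0.0828,0.21],Rtool(0.226,1))
E
```

```text
shift [0.3851, -0.0, -0.0358] turn [-0.1, 0.26, -0.02] | n 0.387 0.3 force [ 0.4 -0.  -1.3] w 0.089 t 7.45
```

View pics/s5.png

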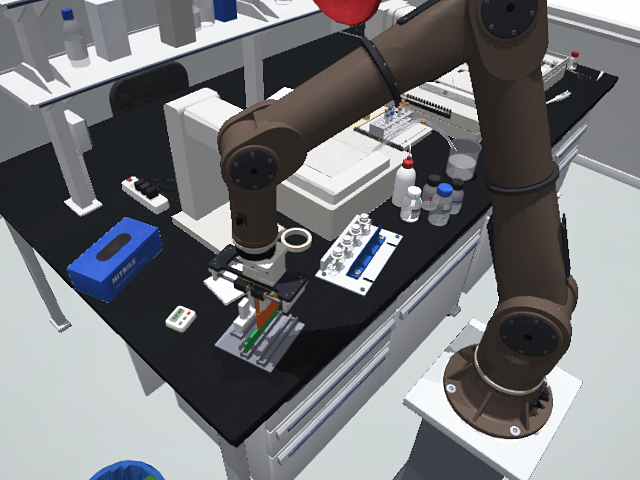

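The strip is lifted clear of the rack. Carry it over the cradle.

Call:
arm_command:
  plan:
    - [[0.04,0,-0.004],[0,0,0]]
    - [[0.09,0,-0.009],[0,0,0]]
    - [[0.14,0,-0.013],[0,0,0]]
    - [[0.19,0,-0.018],[0,0,0]]
    - [[0.24,0,-0.022],[0,0,0]]

```text
clock: 7.95
position: [0.4815, 0.06, 0.2082]
ee_rot: [-1.311, 1.039, -1.036]
force: [2.0, 0.5, 0.0]
width: 0.086
```

Call:
arm_command:
  plan:
    - [[0.05,0,-0.005],[0,0,0]]
    - [[0.09,0,-0.009],[0,0,0]]
    - [[0.13,0,-0.0125],[0,0.2,0]]
    - [[0.145,0,-0.0137],[0,0.2,0]]
    - [[0.145,0,-0.0137],[0,0.2,0]]

```text
clock: 8.45
position: [0.5016, -0.0848, 0.2081]
ee_rot: [-1.308, 1.045, -1.042]
force: [-0.3, 1.3, -0.4]
width: 0.086
```

```bash
python3 - <<'E'
from h import *
import pickle
p=shot("wrist","pics/w6.png"); pickle.dump(p,open("w6.pkl","wb"))
move([0.5027,-0.0828,0.21],Rtool(0.226,1))
E
```

```text
shift [0.0006, -0.0016, 0.0009] turn [0.11, -0.03, -0.06] | n 0.002 0.1 force [ 0.6  1.1 -0.4] w 0.085 t 8.5
```

View pics/w6.png

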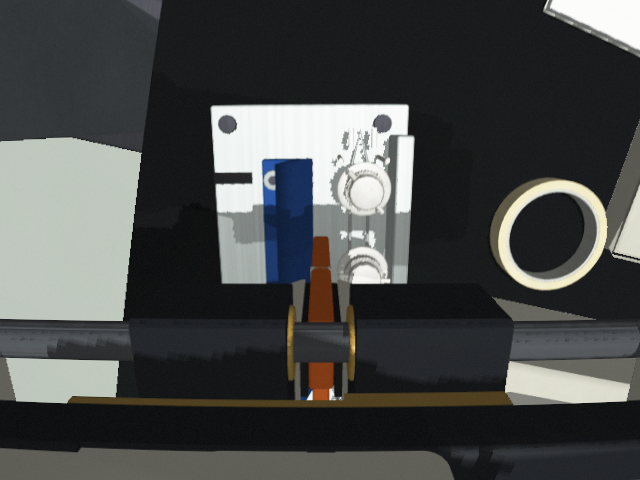

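```bash
python3 - <<'E'
from h import *
import pickle
p=pickle.load(open("w6.pkl","rb"))
im=p["color"][:,:,::-1]
cv2.imwrite("pics/w6a.png",cv2.resize(im[120:300,250:430],None,fx=4,fy=3.3,interpolation=cv2.INTER_CUBIC))
C=np.array([.5162,-.1392,0]);y=.226;ex=np.array([np.cos(y),np.sin(y),0]);ey=np.array([-ex[1],ex[0],0])
for n,c in dict(toe=(-.0087,.1,.008),fence=(.05,.118,.048),cheektop=(-.0228,.1,.055),screw=(.027,.087,.076),screw2=(.027,.029,.076)).items():
    print(n,proj(p,C+c[0]*ex+c[1]*ey+[0,0,c[2]]).round(1), ((proj(p,C+c[0]*ex+c[1]*ey+[0,0,c[2]])-[250,120])*[4,3.3]).round(0))
E
```

```text
toe [[311.9 158.4]] [[248. 127.]]
fence [[398.1 135.7]] [[592.  52.]]
cheektop [[289.  163.9]] [[156. 145.]]
screw [[367.  187.8]] [[468. 224.]]
screw2 [[364.9 275.9]] [[460. 514.]]
```

View pics/w6a.png

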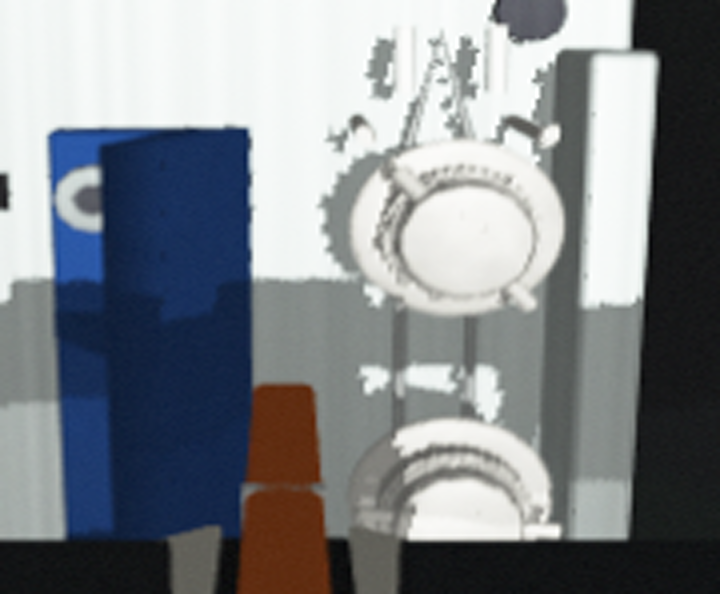

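Projections of the fitted cradle match within 1–2 px. Descend.

Call:
arm_command:
  plan:
    - [[0.0006,0.02,0.0009],[0,0,0]]
    - [[0.0006,0.05,0.0009],[0,0,0]]
    - [[0.0006,0.08,0.0009],[0,0,0]]
    - [[0.0006,0.1,0.0009],[0,0,0]]
    - [[0.0006,0.106,0.0009],[0,0,0]]

```text
clock: 9.0
position: [0.5016, -0.0801, 0.1014]
ee_rot: [-1.311, 1.041, -1.035]
force: [-0.6, -0.4, -0.1]
width: 0.088
```

Call:
arm_command:
  plan:
    - [[0,0,0],[0,0,0]]
    - [[0,0.004,0],[0,0,0]]
    - [[0,0.008,0],[0,0,0]]
    - [[0,0.011,0],[0,0,0]]

```text
clock: 9.4
position: [0.5037, -0.0824, 0.093]
ee_rot: [-1.308, 1.039, -1.041]
force: [-0.5, 0.3, -1.0]
width: 0.086
```

```bash
python3 - <<'E'
from h import *
move([0.5027,-0.0828,0.0918],Rtool(0.226,1))
p=shot("wrist","pics/w7.png"); shot("scene","pics/s7.png")
a=cv2.imread("pics/s7.png")[180:310,290:430];cv2.imwrite("pics/s7c.png",cv2.resize(a,None,fx=4.5,fy=4.5,interpolation=cv2.INTER_CUBIC))
E
```

```text
shift [0.0002, 0.0012, -0.0011] turn [-0.07, 0.07, 0.03] | n 0.002 0.1 force [-0.5  0.3 -1. ] w 0.086 t 9.4
```

View pics/w7.png

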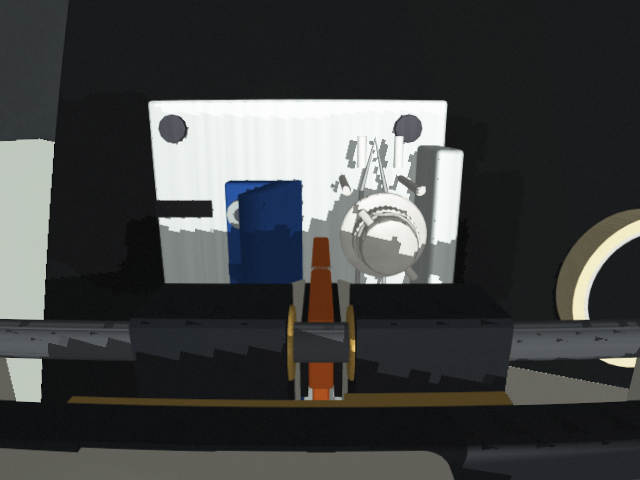

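View pics/s7c.png

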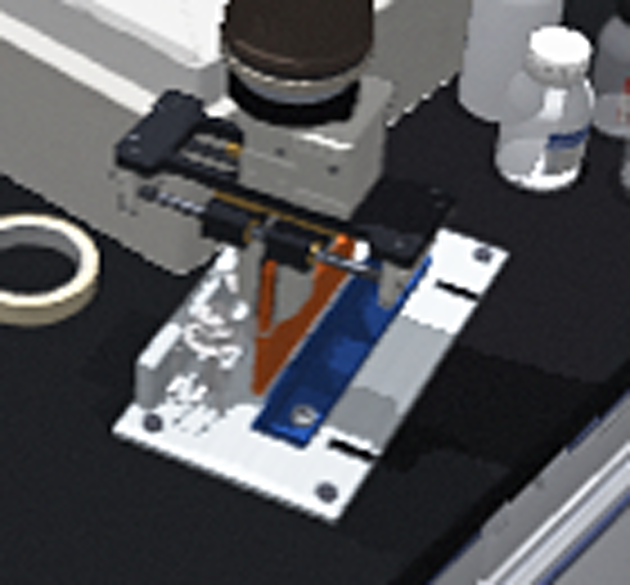

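The strip sits in the gap between cheek and block. Lower the last bit to contact.

Call:
arm_command:
  plan:
    - [[0,0.0015,0],[0,0,0]]
    - [[0,0.0025,0],[0,0,0]]
    - [[0,0.003,0],[0,0,0]]
    - [[0,0.003,0],[0,0,0]]

```text
clock: 9.9
position: [0.5038, -0.0825, 0.0916]
ee_rot: [-1.308, 1.039, -1.042]
force: [-6.4, -0.5, 25.3]
width: 0.084
```

Call:
arm_command:
  plan:
    - [[0,-0.001,0],[0,0,0]]
    - [[0,-0.0015,0],[0,0,0]]
    - [[0,-0.0015,0],[0,0,0]]

```text
clock: 10.2
position: [0.5036, -0.0824, 0.0917]
ee_rot: [-1.308, 1.04, -1.041]
force: [-1.9, 0.4, 10.1]
width: 0.084
```

Call:
arm_command:
  plan:
    - [[0,0,0],[0,0,0]]
    - [[0,0,0],[0,0,0]]
    - [[0,0,0],[0,0,0]]
    - [[0,0,0],[0,0,0]]
  fingers: 0.4

```text
clock: 10.6
position: [0.5033, -0.0824, 0.091]
ee_rot: [-1.308, 1.04, -1.04]
force: [0.5, 1.1, -1.0]
width: 0.297
```

Call:
arm_command:
  plan:
    - [[0,-0.02,0],[0,0,0]]
    - [[0,-0.06,0],[0,0,0]]
    - [[0,-0.1,0],[0,0,0]]
    - [[0,-0.14,0],[0,0,0]]
    - [[0,-0.16,0],[0,0,0]]

```text
clock: 11.1
position: [0.5045, -0.0822, 0.2546]
ee_rot: [-1.306, 1.037, -1.043]
force: [1.1, -0.5, -0.4]
width: 0.299
```

Call:
arm_command:
  plan:
    - [[0.05,0,0],[0,0,0]]
    - [[0.09,0,0],[0,0,0]]
    - [[0.09,0,0],[0,0,0]]
    - [[0.09,0,0],[0,0,0]]

```text
clock: 11.5
position: [0.5234, -0.1708, 0.2507]
ee_rot: [-1.307, 1.043, -1.041]
force: [0.2, 0.8, -0.3]
width: 0.3
```

```bash
python3 - <<'E'
from h import *
import pickle
p=shot("wrist","pics/w8.png"); pickle.dump(p,open("w8.pkl","wb")); print(observe()["position"],observe()["clock"])
E
```

```text
[ 0.52341449 -0.16941392  0.25082704] 11.55
```

View pics/w8.png

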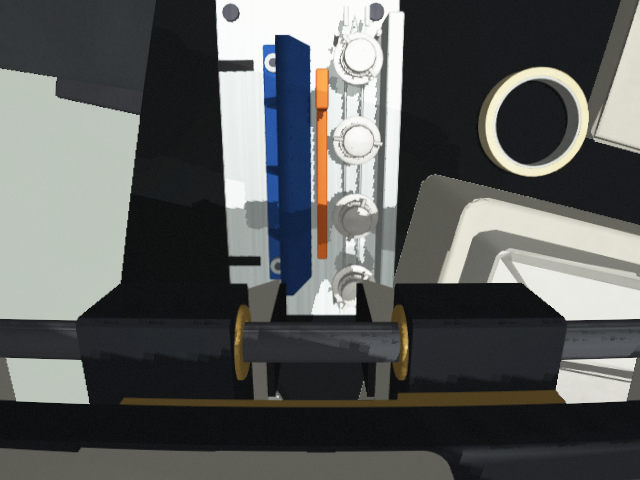

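The orange strip stands in the gap (cols 316–328, rows 68–258), parallel to the cheek. Measure it.

```bash
python3 - <<'E'
from h import *
import pickle
p=pickle.load(open("w8.pkl","rb"))
im=p["color"][:,:,::-1].astype(int)
o=(im[:,:,2]>im[:,:,0]+60)&(im[:,:,2]>120);o[300:]=0;o[:,:280]=0;o[:,400:]=0
C=np.array([.5162,-.1392,0]);y=.226;ex=np.array([np.cos(y),np.sin(y),0]);ey=np.array([-ex[1],ex[0],0])
def cr(X):d=X-C;return np.round([d@ex*1e3,d@ey*1e3],1)
for r in range(66,262,8):
    c=np.where(o[r])[0]
    if len(c): print(r,c.min(),c.max(),"z116?",cr(onz(p,(c.min(),r),.110)),cr(onz(p,(c.max()+1,r),.110)),"z52",cr(onz(p,(c.min(),r),.052)),cr(onz(p,(c.max()+1,r),.052)))
f=lambda uv,z:cr(onz(p,uv,z))
E
```

```text
74 316 328 z116? [-2.4 66.6] [ 5.4 66.6] z52 [-3.1 72.9] [ 6.5 72.9]
82 316 328 z116? [-2.4 61.9] [ 5.5 61.9] z52 [-3.1 67.2] [ 6.5 67.2]
90 316 328 z116? [-2.5 57.3] [ 5.5 57.2] z52 [-3.1 61.6] [ 6.5 61.6]
98 316 327 z116? [-2.5 52.5] [ 4.9 52.5] z52 [-3.1 55.9] [ 5.8 55.8]
106 316 327 z116? [-2.5 47.8] [ 4.9 47.8] z52 [-3.2 50.1] [ 5.8 50.1]
114 317 326 z116? [-1.9 43. ] [ 4.3 43. ] z52 [-2.4 44.3] [ 5.  44.3]
122 317 326 z116? [-1.9 38.2] [ 4.3 38.2] z52 [-2.5 38.5] [ 5.  38.5]
130 317 326 z116? [-1.9 33.4] [ 4.3 33.3] z52 [-2.5 32.6] [ 5.1 32.6]
138 317 326 z116? [-2.  28.5] [ 4.3 28.5] z52 [-2.5 26.7] [ 5.1 26.7]
146 317 326 z116? [-2.  23.5] [ 4.3 23.5] z52 [-2.5 20.8] [ 5.1 20.7]
154 317 326 z116? [-2.  18.6] [ 4.3 18.6] z52 [-2.5 14.8] [ 5.1 14.7]
162 317 326 z116? [-2.  13.6] [ 4.3 13.6] z52 [-2.6  8.7] [5.1 8.7]
170 317 326 z116? [-2.   8.5] [4.3 8.5] z52 [-2.6  2.6] [5.1 2.6]
178 317 326 z116? [-2.   3.5] [4.3 3.5] z52 [-2.6 -3.6] [ 5.1 -3.6]
186 317 326 z116? [-2.1 -1.7] [ 4.4 -1.7] z52 [-2.6 -9.8] [ 5.1 -9.8]
194 317 326 z116? [-2.1 -6.8] [ 4.4 -6.8] z52 [ -2.6 -16. ] [  5.2 -16. ]
202 317 326 z116? [ -2.1 -12.1] [  4.4 -12.1] z52 [ -2.7 -22.3] [  5.2 -22.3]
210 318 326 z116? [ -1.5 -17.3] [  4.4 -17.3] z52 [ -1.9 -28.7] [  5.2 -28.7]
218 318 326 z116? [ -1.5 -22.6] [  4.4 -22.6] z52 [ -1.9 -35.1] [  5.2 -35.1]
226 318 326 z116? [ -1.5 -28. ] [  4.4 -28. ] z52 [ -1.9 -41.6] [  5.2 -41.6]
234 318 326 z116? [ -1.5 -33.4] [  4.4 -33.4] z52 [ -2.  -48.2] [  5.2 -48.2]
242 318 326 z116? [ -1.5 -38.9] [  4.4 -38.9] z52 [ -2.  -54.8] [  5.2 -54.8]
250 318 326 z116? [ -1.5 -44.4] [  4.4 -44.4] z52 [ -2.  -61.5] [  5.3 -61.5]
258 318 326 z116? [ -1.6 -50. ] [  4.5 -50. ] z52 [ -2.  -68.2] [  5.3 -68.2]
```

```bash
python3 - <<'E'
from h import *
move([0.551,0.2655,0.17],Rtool(0.231,1))
E
```

```text
shift [-0.4174, 0.0812, 0.1249] turn [0.02, -0.21, -0.06] | n 0.443 0.2 force [-0.6  0.5  0.2] w 0.3 t 11.55
```

Call:
arm_command:
  plan:
    - [[-0.045,0,0.01],[0,0,0]]
    - [[-0.09,0,0.02],[0,0,0]]
    - [[-0.135,0,0.035],[0,0,0]]
    - [[-0.18,0,0.05],[0,0,0]]
    - [[-0.225,0,0.065],[0,0,0]]
  fingers: 0.0

```text
clock: 12.05
position: [0.5353, 0.0672, 0.2514]
ee_rot: [-1.309, 1.038, -1.038]
force: [0.4, 0.4, 1.2]
width: 0.5
```

Call:
arm_command:
  plan:
    - [[-0.045,0,0.012],[0,0,0]]
    - [[-0.09,0,0.025],[0,0,0]]
    - [[-0.135,0,0.04],[0,0,0]]
    - [[-0.175,0.02,0.055],[0,0,0]]
    - [[-0.192,0.05,0.06],[0,0,0]]

```text
clock: 12.55
position: [0.5501, 0.272, 0.2025]
ee_rot: [-1.305, 1.035, -1.033]
force: [-0.1, -0.1, -0.8]
width: 0.501
```

Call:
arm_command:
  plan:
    - [[0,0.02,0],[0,0,0]]
    - [[0,0.02,0],[0,0,0]]
    - [[0,0.02,0],[0,0,0]]

```text
clock: 12.85
position: [0.5507, 0.2649, 0.1815]
ee_rot: [-1.309, 1.04, -1.039]
force: [0.2, -1.1, 1.3]
width: 0.501
```

```bash
python3 - <<'E'
from h import *
p=shot("wrist","pics/w9.png")
move([0.551,0.2655,0.087],Rtool(0.231,1))
E
```

```text
shift [-0.0008, 0.0953, -0.0003] turn [-0.06, -0.19, -0.01] | n 0.095 0.2 force [-0.1  0.7 -0.2] w 0.502 t 12.9
```

View pics/w9.png

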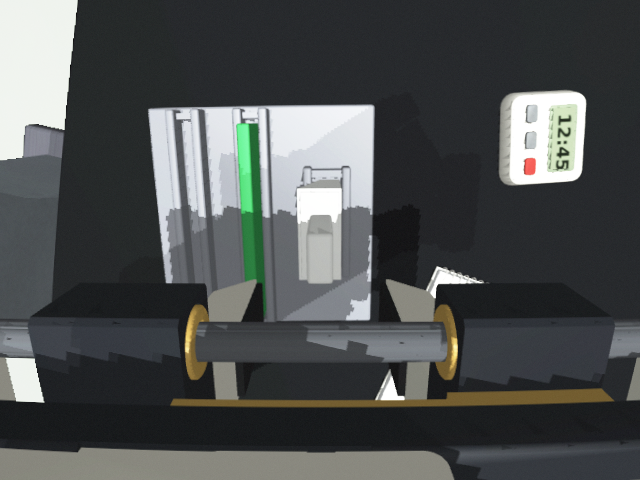

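The stem (col 320) is centred between the jaws. Descend and grip.

Call:
arm_command:
  plan:
    - [[0,0.03,0],[0,-0.2,0]]
    - [[0,0.06,0],[0,-0.2,0]]
    - [[0,0.085,0],[0,-0.2,0]]
    - [[0,0.0945,0],[0,-0.2,0]]
    - [[0,0.0945,0],[0,-0.2,0]]

```text
clock: 13.4
position: [0.5514, 0.264, 0.0868]
ee_rot: [-1.31, 1.038, -1.038]
force: [0.1, 0.3, 0.5]
width: 0.499
```

Call:
arm_command:
  plan:
    - [[0,0,0],[0,0,0]]
    - [[0,0,0],[0,0,0]]
    - [[0,0,0],[0,0,0]]
    - [[0,0,0],[0,0,0]]
    - [[0,0,0],[0,0,0]]
  fingers: 1
  squeeze: 45

```text
clock: 13.9
position: [0.5516, 0.2645, 0.0871]
ee_rot: [-1.309, 1.037, -1.038]
force: [-0.3, -0.6, 2.5]
width: 0.153
```

Call:
arm_command:
  plan:
    - [[0,0,0],[0,0,0]]
    - [[0,0,0],[0,0,0]]

```text
clock: 14.1
position: [0.5516, 0.2645, 0.0871]
ee_rot: [-1.309, 1.037, -1.038]
force: [0.0, -0.3, 5.0]
width: 0.152
```

Call:
arm_command:
  plan:
    - [[0,-0.02,0],[0,0,0]]
    - [[0,-0.05,0],[0,0,0]]
    - [[0,-0.08,0],[0,0,0]]
    - [[0,-0.12,0],[0,0,0]]
    - [[0,-0.13,0],[0,0,0]]

```text
clock: 14.6
position: [0.5527, 0.2658, 0.2208]
ee_rot: [-1.304, 1.035, -1.038]
force: [0.8, -0.5, -0.0]
width: 0.147
```

```bash
python3 - <<'E'
from h import *
p=shot("wrist","pics/w10.png")
move([0.4996,-0.143,0.21],Rtool(0.226,1))
E
```

```text
shift [0.3857, 0.0091, -0.1452] turn [-0.31, 0.28, -0.09] | n 0.412 0.4 force [ 0.8 -0.8 -0.9] w 0.151 t 14.65
```

View pics/w10.png

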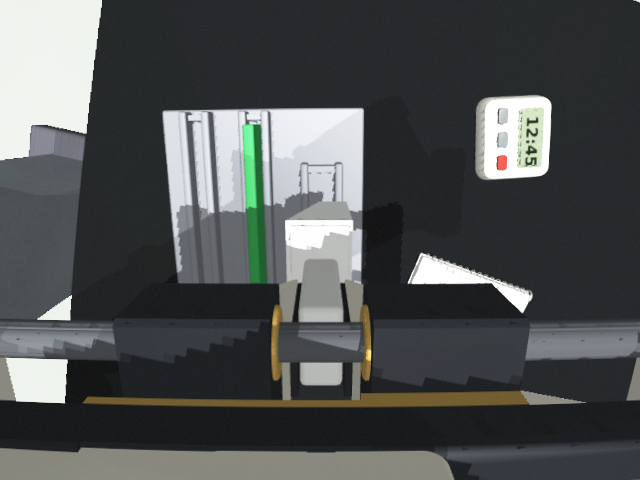

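The wedge is held squarely and green is still in its slot. Carry the wedge to the cradle.

Call:
arm_command:
  plan:
    - [[0.04,0,-0.015],[0,0,0]]
    - [[0.082,0,-0.03],[0,0,0]]
    - [[0.124,0,-0.047],[0,0,0]]
    - [[0.166,0,-0.063],[0,0,0]]
    - [[0.208,0,-0.079],[0,0,0]]

```text
clock: 15.15
position: [0.5208, 0.0418, 0.2151]
ee_rot: [-1.311, 1.039, -1.037]
force: [1.6, -0.3, -1.0]
width: 0.152
```

Call:
arm_command:
  plan:
    - [[0.042,0,-0.016],[0,0,0]]
    - [[0.084,0,-0.032],[0,0,0]]
    - [[0.126,0,-0.048],[0,0,0]]
    - [[0.165,0,-0.062],[0,0,0]]
    - [[0.177,0.005,-0.0655],[0,0.2,0]]

```text
clock: 15.65
position: [0.4971, -0.149, 0.2104]
ee_rot: [-1.308, 1.046, -1.045]
force: [-0.4, 0.2, -0.5]
width: 0.154
```

Call:
arm_command:
  plan:
    - [[0,0,0],[0,0,0]]
    - [[0,0,0],[0,0,0]]

```text
clock: 15.85
position: [0.4986, -0.1421, 0.2108]
ee_rot: [-1.308, 1.041, -1.038]
force: [-0.2, 0.9, -0.5]
width: 0.152
```

```bash
python3 - <<'E'
from h import *
import pickle
p=shot("wrist","pics/w11.png"); pickle.dump(p,open("w11.pkl","wb"))
move([0.4996,-0.143,0.125],Rtool(0.226,1))
E
```

```text
shift [0.0018, 0.0861, 0.0004] turn [0.02, 0.21, -0.08] | n 0.086 0.2 force [ 0.   0.6 -1.1] w 0.152 t 15.9
```

View pics/w11.png

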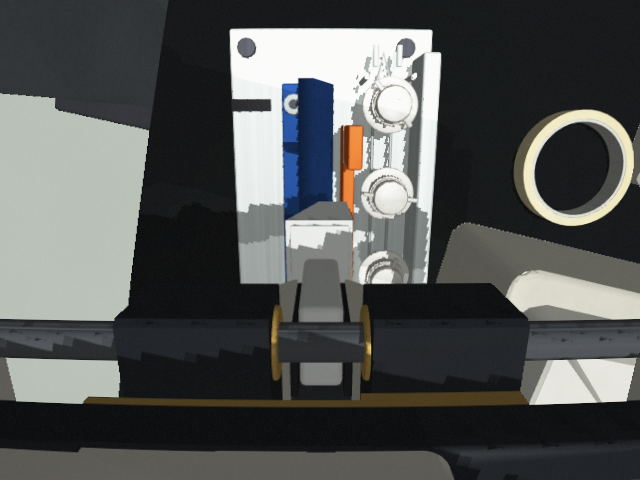

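```bash
python3 - <<'E'
from h import *
import pickle
p=pickle.load(open("w11.pkl","rb"))
im=p["color"][:,:,::-1].astype(int)
o=(im[:,:,2]>im[:,:,0]+60)&(im[:,:,2]>110);o[300:]=0;o[:,:280]=0;o[:,400:]=0
C=np.array([.5162,-.1392,0]);y=.226;ex=np.array([np.cos(y),np.sin(y),0]);ey=np.array([-ex[1],ex[0],0])
def cr(X):d=X-C;return np.round([d@ex*1e3,d@ey*1e3],1)
for r in (178,190,200,210):
    c=np.where(o[r])[0]; print(r,c.min(),c.max(),cr(onz(p,(c.min(),r),.052)),cr(onz(p,(c.max()+1,r),.052)))
print(cr(observe()["position"]))
for uv in((286,221),(352,221)): print(cr(onz(p,uv,observe()["position"][2]-.081+.045)))
E
```

```text
178 343 353 [-2.4 35. ] [ 5. 35.]
190 342 353 [-3.  26.8] [ 5.2 26.8]
200 342 353 [-2.9 19.8] [ 5.4 19.9]
210 350 353 [ 2.7 12.9] [ 5.5 12.9]
[-17.4   1.7]
[-31.5  32.3]
[-4.8 32.4]
```

Call:
arm_command:
  plan:
    - [[0.001,0.02,0.0002],[0,0.2,0]]
    - [[0.0015,0.045,0.0002],[0,0.2,0]]
    - [[0.0015,0.07,0.0002],[0,0.2,0]]
    - [[0.0015,0.083,0.0002],[0,0.2,0]]
    - [[0.0015,0.085,0.0002],[0,0.2,0]]

```text
clock: 16.4
position: [0.4988, -0.1433, 0.1254]
ee_rot: [-1.308, 1.043, -1.039]
force: [-0.6, -0.4, 0.6]
width: 0.151
```

```bash
python3 - <<'E'
from h import *
p=shot("wrist","pics/w12.png")
C=np.array([.5162,-.1392,0]);y=.226
for x,z in((-.017,.122),(-.013,.1067)):
    move(C+x*np.array([np.cos(y),np.sin(y),0])+[0,0,z],Rtool(y,1))
E
```

```text
shift [-0.0005, 0.0042, 0.0005] turn [0.06, -0.01, -0.06] | n 0.004 0.1 force [-0.6  0.2 -0.9] w 0.151 t 16.45
shift [-0.0005, 0.0195, 0.0045] turn [0.06, -0.01, -0.06] | n 0.02 0.1 force [-0.6  0.2 -0.9] w 0.151 t 16.45
```

View pics/w12.png

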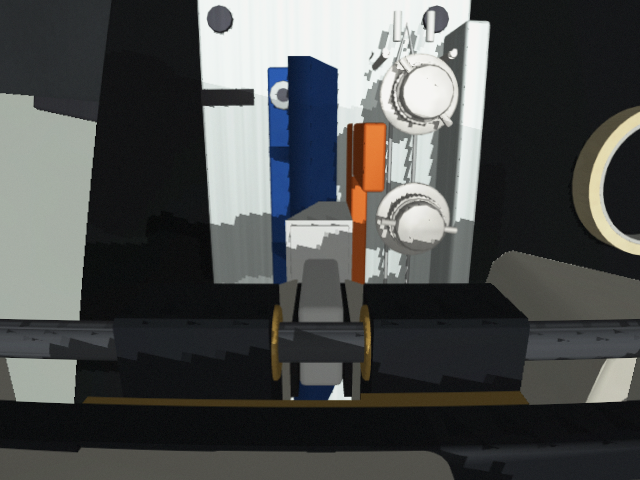

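The wedge is in the gap mouth, just -x of the strip. Push down along the slope.

Call:
arm_command:
  plan:
    - [[0,0.004,0.0005],[0,0,0]]
    - [[0,0.007,0.0012],[0,0,0]]
    - [[0,0.01,0.002],[0,0,0]]
    - [[0,0.01,0.002],[0,0,0]]

```text
clock: 16.85
position: [0.5013, -0.1445, 0.1166]
ee_rot: [-1.307, 1.043, -1.043]
force: [-0.8, -0.6, -0.7]
width: 0.15
```

Call:
arm_command:
  plan:
    - [[0,0.002,0.0006],[0,0,0]]
    - [[0,0.004,0.0012],[0,0,0]]
    - [[0,0.006,0.0016],[0,0,0]]
    - [[0,0.006,0.0016],[0,0,0]]

```text
clock: 17.25
position: [0.5028, -0.1441, 0.1104]
ee_rot: [-1.307, 1.043, -1.043]
force: [-1.4, -0.1, -0.8]
width: 0.153
```

Call:
arm_command:
  plan:
    - [[0,0.001,0.0003],[0,0,0]]
    - [[0,0.002,0.0006],[0,0,0]]
    - [[0,0.003,0.0009],[0,0,0]]
    - [[0,0.003,0.0009],[0,0,0]]

```text
clock: 17.65
position: [0.5031, -0.1442, 0.1098]
ee_rot: [-1.309, 1.043, -1.044]
force: [-14.7, -1.3, 32.6]
width: 0.151
```

Call:
arm_command:
  plan:
    - [[0,0.001,0.0003],[0,0,0]]
    - [[0,0.002,0.0006],[0,0,0]]
    - [[0,0.002,0.0006],[0,0,0]]

```text
clock: 17.95
position: [0.5033, -0.1443, 0.1094]
ee_rot: [-1.31, 1.043, -1.044]
force: [-24.2, 1.0, 57.1]
width: 0.154
```

Call:
arm_command:
  plan:
    - [[0,-0.001,-0.0004],[0,0,0]]
    - [[0,-0.0022,-0.0009],[0,0,0]]
    - [[0,-0.0022,-0.0009],[0,0,0]]
    - [[0,-0.0022,-0.0009],[0,0,0]]
    - [[0,-0.0022,-0.0009],[0,0,0]]

```text
clock: 18.45
position: [0.5031, -0.1443, 0.1095]
ee_rot: [-1.308, 1.043, -1.044]
force: [-10.7, -0.5, 25.1]
width: 0.145
```

```bash
python3 - <<'E'
from h import *
import pickle
p=shot("wrist","pics/w13.png"); pickle.dump(p,open("w13.pkl","wb")); a=shot("scene","pics/s13.png")
cv2.imwrite("pics/s13c.png",cv2.resize(a["color"][180:310,290:430][:,:,::-1],None,fx=4.5,fy=4.5,interpolation=cv2.INTER_CUBIC))
s=observe();print(s["position"],s["force"],s["width"],s["clock"])
C=np.array([.5162,-.1392,0]);y=.226;ex=np.array([np.cos(y),np.sin(y),0]);ey=np.array([-ex[1],ex[0],0])
d=s["position"]-C;print((d@ex).round(4),(d@ey).round(4))
E
```

```text
[ 0.50304076 -0.14430521  0.10949629] [-11.17243885  -0.18177288  24.69016429] 0.1480891001853694 18.55
-0.014 -0.002
```

View pics/w13.png

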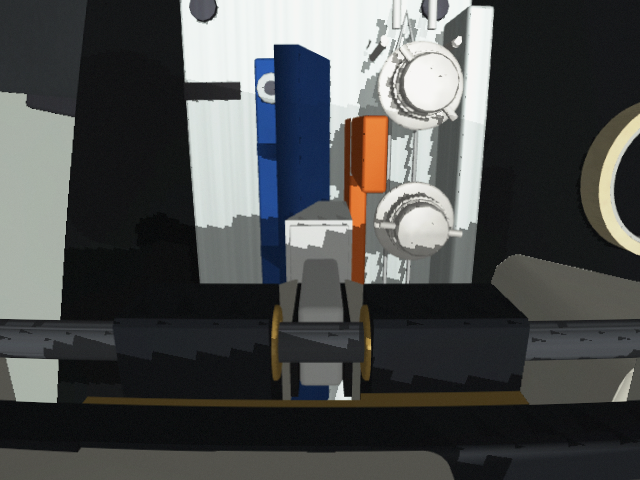

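View pics/s13c.png

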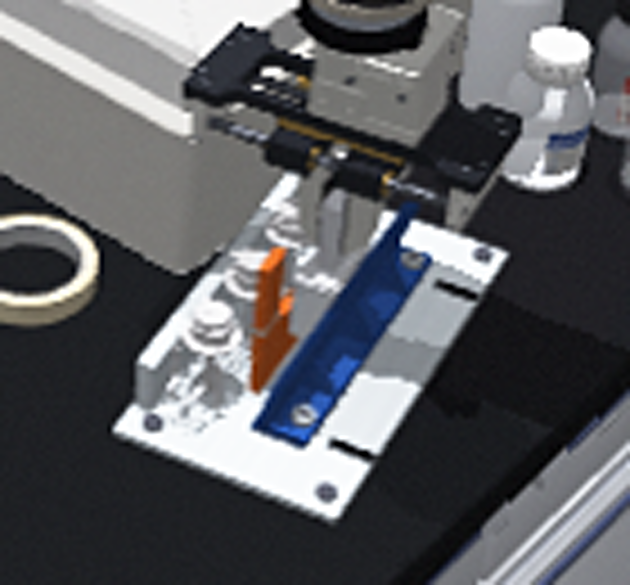

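```bash
python3 - <<'E'
from h import *
import pickle
C=np.array([.5162,-.1392,0]);y=.226;ex=np.array([np.cos(y),np.sin(y),0]);ey=np.array([-ex[1],ex[0],0])
def cr(X):d=X-C;return np.round([d@ex*1e3,d@ey*1e3],1)
p=pickle.load(open("w13.pkl","rb"))
cv2.imwrite("pics/w13a.png",cv2.resize(p["color"][0:290,320:500][:,:,::-1],None,fx=4,fy=2,interpolation=cv2.INTER_CUBIC))
for uv in((331,60),): print("toe",cr(onz(p,uv,.008)))
for f in (((469,6)),((456,284))): print("fence",cr(onz(p,f,.048)))
im=p["color"][:,:,::-1].astype(int);o=(im[:,:,2]>im[:,:,0]+60)&(im[:,:,2]>150)
for r in(125,150,180,210,250,275):
    c=np.where(o[r,340:400])[0]+340;print(r,c.min(),c.max(),cr(onz(p,(c.min(),r),.11 if r<192 else .052)),cr(onz(p,(c.max()+1,r),.11 if r<192 else .052)))
E
```

```text
toe [-7.9 99.5]
fence [ 49.5 116.4]
fence [52.6 -8.3]
125 364 387 [-0.1 67. ] [ 7.1 67. ]
150 363 386 [-0.3 59.5] [ 7.1 59.5]
180 363 385 [-0.1 50.3] [ 7.1 50.3]
210 350 365 [-0.1 29.3] [ 7.2 29.3]Traceback (most recent call last):
  File "<stdin>", line 11, in <module>
    return umr_minimum(a, axis, None, out, keepdims, initial, where)
ValueError: zero-size array to reduction operation minimum which has no identity
```

View pics/w13a.png

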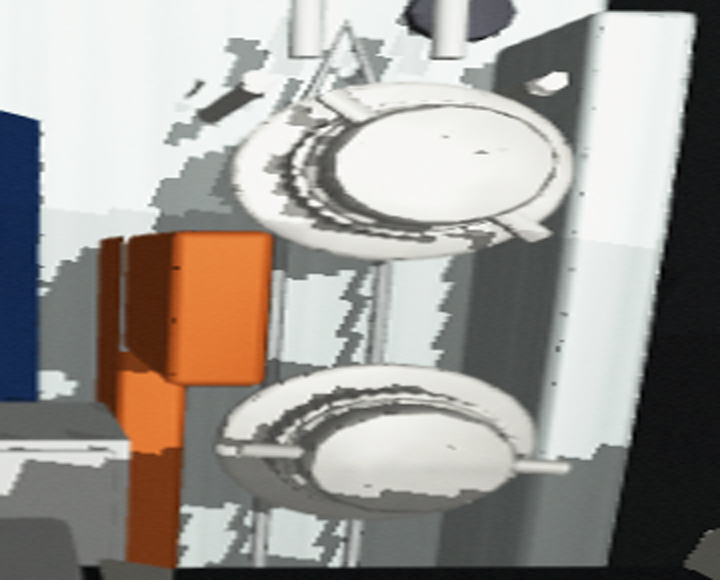

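```bash
python3 - <<'E'
from h import *
import pickle
C=np.array([.5162,-.1392,0]);y=.226;ex=np.array([np.cos(y),np.sin(y),0]);ey=np.array([-ex[1],ex[0],0])
def cr(X):d=X-C;return np.round([d@ex*1e3,d@ey*1e3],1)
p=pickle.load(open("w13.pkl","rb"))
for f in (((431.3,81.5)),((422,230))): print("screw",cr(onz(p,f,.076)))
for f in ((320+590/4,20/2),(320+538/4,560/2)):print("fence",cr(onz(p,f,.048)))
s=observe();print(s["force"],s["ft_torque"])
E
```

```text
screw [28.  82.8]
screw [27.4 25.8]
fence [ 48.9 114.8]
fence [51.6 -6.2]
[-11.17243885  -0.18177288  24.69016429] [-0.14480907  2.61753478  0.05243021]
```

Call:
arm_command:
  plan:
    - [[0,0,-0.0003],[0,0,0]]
    - [[0,0,-0.0003],[0,0,0]]
    - [[0,0,-0.0003],[0,0,0]]
    - [[0,0,-0.0003],[0,0,0]]
    - [[0,0,-0.0003],[0,0,0]]

```text
clock: 19.05
position: [0.5031, -0.1443, 0.1095]
ee_rot: [-1.308, 1.042, -1.044]
force: [-8.5, -0.3, 23.9]
width: 0.154
```

Call:
arm_command:
  plan:
    - [[0,0,0],[0,0,0]]
    - [[0,0,0],[0,0,0]]
    - [[0,0,0],[0,0,0]]
    - [[0,0,0],[0,0,0]]
    - [[0,0,0],[0,0,0]]

```text
clock: 19.55
position: [0.503, -0.1443, 0.1095]
ee_rot: [-1.308, 1.042, -1.044]
force: [-9.0, -0.6, 24.2]
width: 0.152
```

```bash
python3 - <<'E'
from h import *
from cell import sign_off
p=shot("top","pics/t14.png"); 
r=place_of(p,"strip_b_tab");print([(q["point"],q["confidence"],onz(p,q["point"],.084).round(3)) for q in r[:2]])
s=observe();print(s["position"],s["force"],s["width"],abs(s["dq"]).max())
if s["force"][2]>15: print(sign_off())
E
```

```text
[([250.2, 258.3], 0.69, array([0.52 , 0.195, 0.084])), ([369.8, 263.6], 0.17, array([ 0.504, -0.145,  0.084]))]
[ 0.50306326 -0.14428735  0.10952437] [-9.42720858 -1.27691756 23.00333757] 0.14737611531622152 0.0014031149526569284
the job is handed in; nothing more can be done
None
```

I measured the floor gap at about 16–17 mm, so only one strip was needed. I stood the orange strip in the gap and left the green one in the rack. I then pushed the wedge down in front of the strip until it bit, about 20.5 mm above the plate, and handed the job in at about 19.6 s while still gripping and pressing it.

**Last checks:**
- **Wedge:** it was at rest, with about 23–24 N pushing back up on the tool. The gripper opening was about 14 mm, matching the stem.
- **Strips:** orange measured upright. Green was still at its starting place, within 1 mm by the top camera.
- **Push to the fence:** while seating the wedge, the downward push briefly reached 57 N and only moved it 0.4 mm. That suggests the block was hard against the fence.

**Less certain:**
- **Block position:** the clear block is almost invisible to the cameras. Its screws measured about 27.4–28 mm from the cradle origin, against 29 mm expected at the fence and a 28 mm lower limit. The camera calibration is good to about 2 mm, so tightness rests mainly on the force.
- **Side load:** a push of about 9 N toward the cheek remained on the tool, because my commanded position was slightly too far toward the fence.
- **Contact forces:** I could not measure the cheek and strip forces directly. I estimate they were well above the limits.

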